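# Load a graphite coupon under the spring contact clip

### The job

Load the graphite coupon that lies in the test fixture's channel: with one fingertip press the clip's thumb bar down so that the jaw lifts, and keep it pressed while the other fingertip pushes the coupon along the channel, beneath the jaw, until it is fully home against the brass end stop. Then let the clip spring down onto the coupon and move the hand clear. Only press and push: do not pick up or tip the coupon, and leave everything else on the bench where it is.

Things in the scene. Friction and masses are not known exactly. Their poses are not given: they have to be found in the camera images.
- fixture: Contact-resistance test fixture, fixed to the bench: dark steel base plate 210 (x) by 130 mm (y), top 14 mm above the bench. Origin: centre of its underside, at bench height. x runs along the channel towards the end stop, y across, z up: the channel is on the +y half, the thumb bar on the -y half. At y > 0 and x < 45 mm nothing stands higher than the channel walls (z = 30 mm).
- channel (a point): Open entry of the fixture's channel: the point on the bed at its -x end, mid-width; fixture frame (-100, 30, 26) mm; axes as the fixture's. The white plastic bed, top 26 mm above the bench, runs from here 175 mm to the end stop. Aluminium walls 4 mm higher than the bed and 5 mm thick leave the channel 43 mm wide (y = 8.5 to 51.5 mm).
- stop (a point): Foot of the brass end stop's face, mid-width of the channel, on the bed: fixture frame (75, 30, 26) mm; axes as the fixture's. The stop is a block across the channel, 12 mm thick, top 40 mm above the bench; two black binding posts 34 mm high stand behind it.
- rod (a point): Middle of the clip's pivot rod (diameter 9 mm, along fixture x): fixture frame (0, -12, 40) mm; axes as the fixture's. It is held by two lugs, at x = -73 to -65 and 80 to 88 mm, 12 mm wide in y, tops 46 mm above the bench.
- coupon: The coupon to load: flat black graphite plate 50 (x) by 40 (y) by 8 mm thick, about 30 g, loose, lying flat in the fixture's channel with its long side along it, short of the jaw. Origin: centre of its underside; axes along its sides, x towards the end stop. Home, against the stop, its origin is at fixture (50, 30, 26) mm.
- clip (a joint): Angle of the sprung steel clip about its rod (rad). 0: jaw down on the bare bed; grows as the thumb bar is pressed and the jaw rises; stop at 0.75. Above 0.32 the jaw clears the 8 mm coupon; released on the coupon it rests at about 0.26. It springs back by itself: the middle of the bar takes about 3 N to start, 8 N at 0.45, 13 N at 0.75.
- thumb_bar (a point): Thumb bar of the clip: bare steel strip 133 mm long (fixture x -60 to 73 mm), 24 mm wide. Origin: middle of its upper face, at fixture (6.5, -35, 40) mm when released, where it slopes up towards -y by 0.45 rad. At clip angle 0.45 it is level, 4 mm above the bed (y = -33, z = 30 mm), so below the coupon's top; at 0.60 z = 27 mm. It can be pressed anywhere along it; a fingertip can slide along it.
- jaw (a point): Jaw of the clip: steel tongue 20 mm wide (fixture x = 50 to 70 mm) with a round copper nose that comes down on the coupon's margin nearest the rod. Origin: underside of the nose, at fixture (60, 18, 26) mm at clip angle 0; it has risen about 15 mm at 0.47.
- spare1: Bystander, loose: leave it where it is. Spare graphite coupon like the one in the channel, 50 by 40 by 8 mm, flat on the bench beside the fixture. Origin: centre of its underside.
- spare2: Bystander, loose: leave it where it is. Another spare graphite coupon, 50 by 40 by 8 mm, flat on the bench beside the fixture. Origin: centre of its underside.
- jar: Bystander, loose: leave it where it is. Glass sample jar with blue lid, diameter 54 mm, height 62 mm. Origin: centre of its underside.
- tape: Bystander, loose: leave it where it is. Roll of brown tape lying flat, diameter 72 mm, height 24 mm. Origin: centre of its underside.
- tweezers: Bystander, loose: leave it where it is. Steel tweezers on the bench, 130 mm long (along their x), 15 mm wide, 8 mm high. Origin: middle of their underside.
- marker: Bystander, loose: leave it where it is. Marker pen, white with red cap, 135 mm long (along its x), 14 mm thick. Origin: on its underside near the middle.
- bottle: Bystander, loose: leave it where it is. White bottle with red cap, diameter 48 mm, height 85 mm. Origin: centre of its underside.
Mind the look-alikes: they are no part of the job. There is more than one size of the fixture; the one meant has the size given above.

How it is judged:
On the way, in this order (a step that is already met when the one before it is completed fails the run):
1. a fingertip holds the thumb bar down and the jaw up (clip beyond 0.32 rad) with the coupon not yet beneath the jaw (value of joint clip above 0.32 rad and contact force between the fingers and clip above 1 N and x of coupon in the frame of fixture below 0.028 m), for 0.1 s.
2. the coupon is home against the end stop (within 3 mm) while the thumb bar is still held down (value of joint clip above 0.32 rad and contact force between the fingers and clip above 1 N and x of coupon in the frame of fixture above 0.047 m), for 0.1 s.
At the end, for the whole second after the job is handed in: The coupon lies flat in the channel within 3 mm of the end stop, at rest, with the released clip's jaw pressing on it (clip between 0.18 and 0.33 rad, more than 1 N) (x of coupon in the frame of fixture between 0.047 and 0.053 m and y of coupon in the frame of fixture between 0.026 and 0.034 m and z of coupon in the frame of fixture between 0.023 and 0.029 m and angle between coupon's own z axis and vertical below 0.08 rad and value of joint clip between 0.18 and 0.33 rad and contact force between clip and coupon above 1 N and linear speed of coupon below 0.01 m/s); the robot touches nothing.
It fails at once if the coupon is lifted (8 mm or more off the bed) or tipped by more than 0.25 rad (z of coupon in the frame of fixture above 0.034 m or angle between coupon's own z axis and vertical above 0.25 rad).
It fails at once if a bystander (spare coupons, jar, tape, tweezers, marker, bottle) is moved by more than 15 mm (distance of any of spare1, spare2, jar, tape, tweezers, marker, bottle from where it was at the start of the episode above 0.015 m).
It also fails if it takes over 42 s, if anything falls off the work surface, if the arm or the gripper's body presses on something with over 40 N, if the wrist force passes 120 N, or if a joint passes its speed limit or range.

### The arm

A 7-joint arm with a two-finger parallel gripper is mounted at the origin on the work surface. World frame = base frame: x ahead of the robot, y to its left, z up, the work surface at z = 0. Lengths are in m, angles in rad, forces in N, time in s.
With the tool pointing down it reaches from about 0.4 to 0.85 m from the base axis. Payload 6.9 kg.
Tool frame: the origin (TCP) lies midway between the tips of the shut fingers; the grasp point (between the pads) lies behind it (ctrl.pinch_z is the z of the grasp point in the tool frame, in m); z points along the fingers, y is the direction in which the jaws open and shut (so a half turn about z gives the same grasp; the last joint's range is limited). The gripper opens to 85 mm and grips with 20 to 120 N. Pads are 22 mm wide; open, the fingers measure 114 mm over their backs; the gripper's body (76 mm by 85 mm) begins 54 mm behind the grasp point. The pads swing forward as they close: fully open they stand 13 mm farther back than shut.
Start: joints at [1.423, 0.507, -0.238, 1.5, 0.126, 1.149, -0.155], TCP at [0.156, -0.605, 0.231] pointing down, gripper open.
Joint ranges: [-3.08, 3.08], [-0.24, 2.05], [-1.43, 1.35], [0, 2.5], [-1.52, 4.66], [0.17, 1.96], [-2.89, 2.89]. Speed limits (rad/s): [2.39, 2.39, 3.14, 3.14, 3.14, 3.14, 3.14].

### API

Orientations are given as a unit quaternion [w, x, y, z].
In Python, from station import ctrl, get_state, vision, ticket, models gives the robot as it stands. Calls block until the motion is done:
- ctrl.movep(position, orientation): joint-space move of the TCP to a pose.
- ctrl.movel(position, frame=None, max_speed=0.15): straight line of the TCP; frame=None keeps the orientation; max_speed is the mean speed in m/s.
- ctrl.set_joints(angles): joint-space move.
- ctrl.ungrasp() and ctrl.close_gripper(force=None): open the fingers fully, or close them until they stop; force is the grip in N (None keeps the last).
- ctrl.pause(seconds).
- ctrl.ik(position, orientation): joint angles nearest the present ones, or None.
- get_state(): the state.
- vision.grab_frame(name): name is "scene" or "top" or "wrist"; returns (picture, depth): 384x512x3 uint8, blue, green, red; 384x512 float32, m along the optical axis (not along the pixel's ray), 0 where there is no reading.
- vision.camera_info(name): a dict with "mtx" (3x3 intrinsics, pixels), "R" (3x3) and "t" (3): a world point X has camera coordinates R X + t; the wrist camera has in their place "hand_eye" (4x4, takes a point from camera to tool coordinates, whose origin is the TCP and whose axes are the flange's). Camera axes: x right, y down, z forward; pixel columns grow to the right and rows downward; lengths in m; the calibration is good to about 2 mm. A picture is of the moment at which its call begins: read the wrist's pose just before it. camera_info takes no time and is no camera call.
A pose or a line that the arm cannot do raises ctrl.Unreachable and nothing moves.
- ticket.close_job(): hands the job in, once; it reports no verdict.
Trained networks look in the newest picture that a camera, given by its name, has taken for a name from the list of things; names that differ only in an ending like _2 or _b are one class to them, and where a whole thing is asked for, a point or a joint stands for the part that bears it (a point fixed in the world has none). Each returns a list of dicts, best first, with "p" (0 to 1); they miss things now and then, are a little off and sometimes report something else, mostly with a low value. They report only what shows in the picture. A call takes as long as a camera call. They do not tell look-alikes from the thing itself.
- models.recognise(camera, target): "point" ([column, row] in pixels, amid what is visible of it).
- models.masks_of(camera, target): "mask" (384x512 bool, what is visible of it) and "point" ([column, row] in pixels, amid what is visible of it).
The state is a dict: "time": time; "qpos": joint angles; "qd": joint speeds; "tau": joint torques, N m; "tcp_pos": TCP position; "eef_rot": TCP orientation; "contact_force": force on the tool from outside, world axes, zero at the start; "wrist_torque": the same for the moment, N m; "width": finger opening in m.
Only numpy, scipy, OpenCV 4.12 (cv2) and the standard library are available. Lean on these libraries where they do the work, as an engineer would, in place of code of your own. Each camera call takes 0.05 s, during which the arm holds its last target. There are 200 camera calls.

## Working session

There is one attempt and no reset: what is moved stays moved. The work goes in short steps, each a Python script; the robot and the scene stay as the last script left them, time stands still between calls to the robot, and variables do not carry over. Pictures are saved under pics/ and viewed, about 8 in all and at most 12, crops included, and the job is handed in when it is done.

```bash
ls; mkdir -p pics
python3 - <<'E'
from station import ctrl,get_state,vision,models
import cv2,numpy as np
for c in ("scene","top"):
    im,d=vision.grab_frame(c); cv2.imwrite(f"pics/{c}0.png",im); np.save(f"pics/{c}0d.npy",d)
    i=vision.camera_info(c); print(c,i["mtx"].round(1).tolist(),i["R"].round(3).tolist(),i["t"].round(3).tolist())
    for t in ("fixture","coupon","thumb_bar","jaw"):
        print(t,[(np.round(r["point"]).tolist(),round(r["p"],2)) for r in models.recognise(c,t)])
s=get_state(); print(s["time"],s["tcp_pos"],s["eef_rot"],s["width"],ctrl.pinch_z)
E
```

```text
pics
scene [[377.8, 0.0, 260.0], [0.0, 377.8, 188.8], [0.0, 0.0, 1.0]] [[0.796, 0.605, 0.005], [0.5, -0.653, -0.569], [-0.34, 0.456, -0.823]] [-0.41, -0.213, 1.074]
fixture [([204.0, 279.0], 0.84), ([283.0, 190.0], 0.72), ([304.0, 162.0], 0.59)]
coupon [([291.0, 175.0], 0.76), ([306.0, 163.0], 0.17)]
thumb_bar [([283.0, 190.0], 0.65), ([205.0, 285.0], 0.62)]
jaw [([288.0, 192.0], 0.63), ([199.0, 284.0], 0.56)]
top [[375.4, 0.0, 250.9], [0.0, 375.4, 190.6], [0.0, 0.0, 1.0]] [[0.025, -1.0, -0.014], [-0.997, -0.024, -0.071], [0.071, 0.015, -0.997]] [-0.008, 0.527, 0.878]
fixture [([341.0, 197.0], 0.96), ([220.0, 189.0], 0.69)]
coupon [([208.0, 188.0], 0.75), ([186.0, 226.0], 0.34)]
thumb_bar [([232.0, 181.0], 0.81), ([348.0, 187.0], 0.64), ([225.0, 189.0], 0.46)]
jaw [([349.0, 186.0], 0.78), ([232.0, 181.0], 0.62)]
0.5 [ 0.15627264 -0.60511396  0.23123672] [-5.24810096e-05  9.92025811e-01  1.26034865e-01 -9.75847401e-07] 0.08537072523990787 -0.0187
```

Run:
```python
import cv2
im=cv2.imread("pics/top0.png"); cv2.imwrite("pics/topc.png",cv2.resize(im[80:300,130:430],None,fx=2.66,fy=2.66,interpolation=cv2.INTER_CUBIC))
im=cv2.imread("pics/scene0.png"); cv2.imwrite("pics/scenec.png",cv2.resize(im[90:350,120:420],None,fx=2.3,fy=2.3,interpolation=cv2.INTER_CUBIC))
```

```text
(no output)
```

View pics/topc.png

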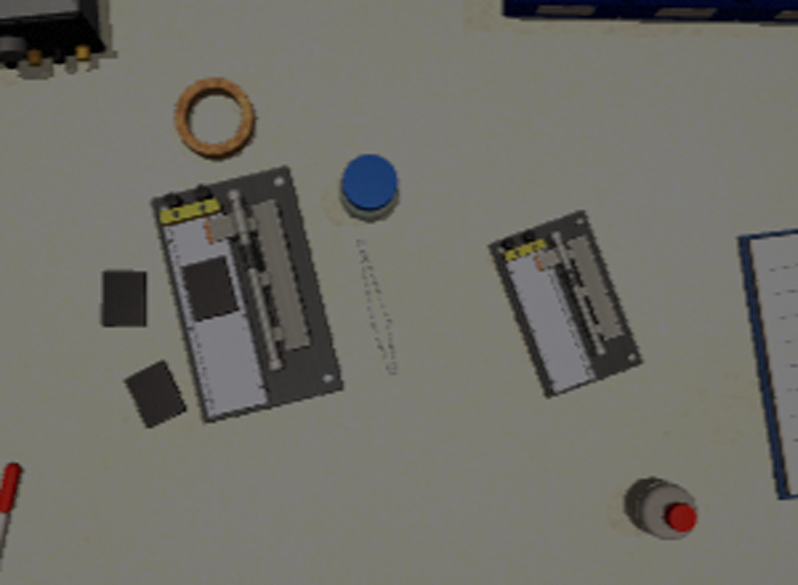

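View pics/scenec.png

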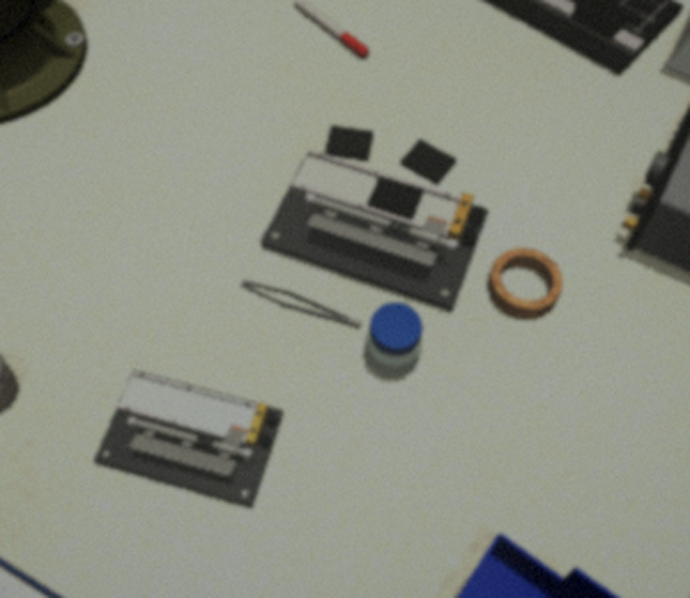

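The top view (crop scale 2.66, offset 130,80) shows two look-alike fixtures. The large one, around (223,190), holds a black coupon at (209,188). The small one, around (342,195), is empty. The loose coupons at (177,192) and (188,228) are the spares. The small fixture is about 150 mm long and the large one about 210 mm, so I choose the large one. Next I'll fit its pose and take a closer look with the wrist camera.

```bash
cat > h.py <<'E'
from station import ctrl,get_state,vision,models,ticket
import cv2,numpy as np
from scipy.spatial.transform import Rotation as Ro
def cam(c,s=None):
    i=vision.camera_info(c); K=np.array(i["mtx"])
    if "R" in i: return K,np.array(i["R"]),np.array(i["t"])
    H=np.array(i["hand_eye"]); q=s["eef_rot"]; T=np.eye(4); T[:3,:3]=Ro.from_quat([q[1],q[2],q[3],q[0]]).as_matrix(); T[:3,3]=s["tcp_pos"]
    M=np.linalg.inv(T@H); return K,M[:3,:3],M[:3,3]
def proj(X,C):
    K,R,t=C; p=(np.atleast_2d(X)@R.T+t)@K.T; return p[:,:2]/p[:,2:]
def ray(uv,z,C):
    K,R,t=C; uv=np.atleast_2d(uv); d=np.c_[uv,np.ones(len(uv))]@np.linalg.inv(K).T@R; o=-R.T@t
    return o+d*((z-o[2])/d[:,2])[:,None]
E
python3 - <<'E'
from h import *
im,d=vision.grab_frame("top"); C=cam("top")
def rect(m,z):
    c=max(cv2.findContours(m.astype(np.uint8),0,2)[0],key=cv2.contourArea)[:,0].astype(float)
    w=ray(c,z,C)[:,:2]*1000
    r=cv2.minAreaRect(w.astype(np.float32)); return np.round(r[0],1),np.round(r[1],1),round(r[2],2)
for t,z in (("fixture",.014),("coupon",.034),("thumb_bar",.04),("jar",.062),("spare1",.008),("tape",.024),("tweezers",.008)):
    for r in models.masks_of("top",t)[:3]: print(t,round(r["p"],2),np.round(r["point"]),r["mask"].sum(),rect(r["mask"],z))
# plate corners from the viewed crop
cr=np.array([(152,198),(288,167),(342,388),(205,422)])/2.66+[130,80]
w=ray(cr,.014,C)[:,:2]*1000; print(w.round(1), w.mean(0), np.linalg.norm(w-np.roll(w,-1,0),axis=1))
v=(w[0]+w[1]-w[2]-w[3]); print("yaw",np.arctan2(v[1],v[0]))
E
```

```text
fixture 0.77 [340. 196.] 2253 (array([ 526. , -213.1]), array([146.3,  90.1]), 21.21)
fixture 0.56 [222. 192.] 4215 (array([528. ,  74.5]), array([209.1, 130.3]), 15.43)
coupon 0.81 [208. 186.] 381 (array([529.9, 105. ]), array([54.8, 41.1]), 14.47)
thumb_bar 0.88 [350. 185.] 571 (array([ 537.1, -226.5]), array([98.6, 48.7]), 35.6)
thumb_bar 0.77 [230. 180.] 899 (array([543.7,  53.2]), array([139.8,  66.1]), 28.23)
thumb_bar 0.6 [225. 193.] 4248 (array([526.3,  72.3]), array([203.1, 128.1]), 14.31)
jar 0.93 [268. 154.] 436 (array([617.4, -33.1]), array([53.2, 50.4]), 1.31)
spare1 0.72 [187. 226.] 341 (array([434.4, 153.6]), array([49.8, 40.7]), 28.61)
tape 0.91 [204. 120.] 426 (array([686.2, 107.5]), array([70.9, 71.9]), 46.86)
tweezers 0.68 [270. 151.] 450 (array([628.3, -34.6]), array([59.1, 53.6]), 1.26)
tweezers 0.55 [264. 175.] 20 (array([572.9, -29.4]), array([13.9,  5.4]), 19.59)
tweezers 0.18 [223. 192.] 4348 (array([527.9,  75. ]), array([214. , 131.4]), 15.47)
[[611.9 161.2]
 [643.3  38. ]
 [443.9 -15.9]
 [410.5 106.1]] [527.39744744  72.3082732 ] [127.12611157 206.51905813 126.50598015 208.86597169]
yaw 0.26550719347162954
```

```bash
cat >> h.py <<'E'
F0=np.array([.5277,.074]); YAW=.265
def fw(p,F=None,yaw=None):
    F=F0 if F is None else F; yaw=YAW if yaw is None else yaw
    c,s=np.cos(yaw),np.sin(yaw); p=np.atleast_2d(p)/1000.
    return np.c_[F[0]+c*p[:,0]-s*p[:,1],F[1]+s*p[:,0]+c*p[:,1],p[:,2]]
def quat(ydir_fix,roll=0.):   # tool pointing down, tool y along ydir (fixture xy); roll about tool x
    a=np.array([*ydir_fix,0.]); a/=np.linalg.norm(a); a=Ro.from_euler('z',YAW).apply(a)
    z=np.array([0,0,-1.]); R=Ro.from_matrix(np.c_[np.cross(a,z),a,z])*Ro.from_euler('x',roll)
    q=R.as_quat(); return np.array([q[3],*q[:3]])
E
python3 - <<'E'
from h import *
print(np.round(vision.camera_info("wrist")["hand_eye"],3).tolist(), np.round(vision.camera_info("wrist")["mtx"],1).tolist())
for sg in (1,-1):
    for z in (.2,.015):
        p=fw([38,-6,z*1000])[0]; print(sg,z,p,None if (j:=ctrl.ik(p,quat(np.array([.53,-.85])*sg))) is None else np.round(j,2))
sg=None
for s_ in (1,-1):
    if ctrl.ik(fw([38,-6,15])[0],quat(np.array([.53,-.85])*s_)) is not None: sg=s_; break
p=fw([10,-3,230])[0]
ctrl.movep(p,quat(np.array([.53,-.85])*sg)); s=get_state(); print(sg,s["time"],s["tcp_pos"])
im,d=vision.grab_frame("wrist"); cv2.imwrite("pics/w0.png",im); np.save("pics/w0d.npy",d); np.savez("pics/w0.npz",pos=s["tcp_pos"],rot=s["eef_rot"])
cc=[(-105,-65,14),(105,-65,14),(105,65,14),(-105,65,14),(75,8.5,26),(75,51.5,26),(-100,8.5,26),(-100,51.5,26)]
C=cam("wrist",s); print(proj(fw(cc),C).round().tolist())
for q in proj(fw(cc),C): cv2.drawMarker(im,tuple(int(v) for v in np.clip(q.round(),-999,999)),(0,0,255),0,8)
cv2.imwrite("pics/w0m.png",cv2.resize(im,None,fx=1.5,fy=1.5))
E
```

```text
[[-0.0, -0.958, -0.287, 0.074], [1.0, -0.0, 0.0, 0.0], [-0.001, -0.287, 0.958, -0.141], [0.0, 0.0, 0.0, 1.0]] [[293.5, 0.0, 255.6], [0.0, 293.5, 188.2], [0.0, 0.0, 1.0]]
1 0.2 [0.56594497 0.078162   0.2       ] [ 0.37  0.57 -0.9   1.69  0.48  1.12 -1.41]
1 0.015 [0.56594497 0.078162   0.015     ] [ 0.12  0.72 -0.48  1.88  0.51  0.67 -1.42]
-1 0.2 [0.56594497 0.078162   0.2       ] [ 0.51  0.7  -1.23  1.69  0.69  1.26  1.53]
-1 0.015 [0.56594497 0.078162   0.015     ] [ 0.48  1.   -1.23  1.88  1.08  1.12  1.21]
1 3.65 [0.53837302 0.07264486 0.22982382]
[[248.0, 256.0], [340.0, 122.0], [247.0, 60.0], [163.0, 209.0], [276.0, 111.0], [243.0, 90.0], [201.0, 231.0], [171.0, 214.0]]
```

View pics/w0m.png

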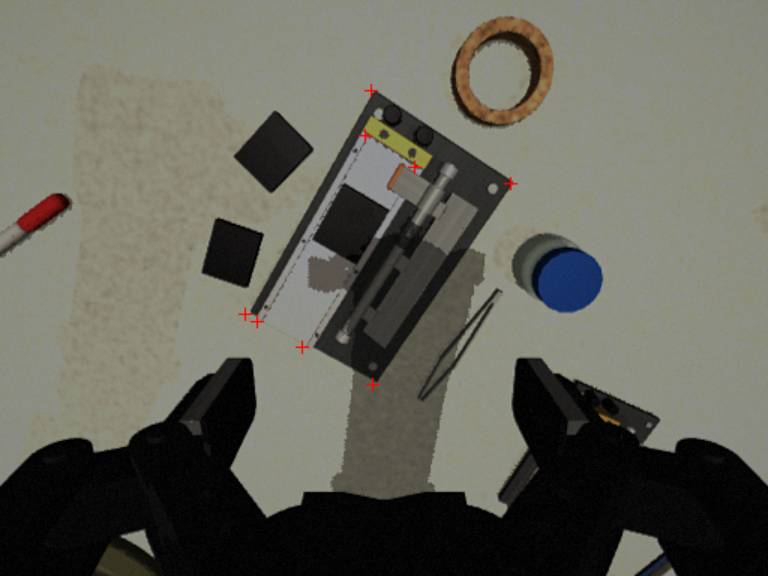

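The wrist view shows the chosen fixture with its projected corners within about 2 px, the coupon at (352,224) short of the jaw at (395,178), and fingertips about 10 mm thick with 85 mm between them. I'll refine the fixture and coupon poses from this frame before pressing.

Run:
```python
from h import *
from scipy.optimize import least_squares
s=get_state(); im,d=vision.grab_frame("wrist"); C=cam("wrist",s)
import h
def inv(w):
    w=w[:,:2]-F0; c,s_=np.cos(YAW),np.sin(YAW); return np.c_[c*w[:,0]+s_*w[:,1],-s_*w[:,0]+c*w[:,1]]*1000
for t,z in (("coupon",.034),("fixture",.014)):
    for r in models.masks_of("wrist",t)[:3]:
        c=max(cv2.findContours(r["mask"].astype(np.uint8),0,1)[0],key=cv2.contourArea)[:,0].astype(float)
        f=inv(ray(c,z,C)); b=cv2.minAreaRect(f.astype(np.float32))
        print(t,round(r["p"],2),np.round(r["point"]),np.round(b[0],1),np.round(b[1],1),round(b[2],1), "x",f[:,0].min().round(1),f[:,0].max().round(1))
# subpixel plate corners + coupon far/near edges from rectified top-down view (2px/mm, z planes)
for z,n in ((14,"p"),(34,"c")):
    src=np.array([(-120,-80,z),(120,-80,z),(120,80,z),(-120,80,z)],float)
    dst=np.array([((x+120)*2.5,(80-y)*2.5) for x,y,_ in src],np.float32)
    M=cv2.getPerspectiveTransform(proj(fw(src),C).astype(np.float32),dst); o=cv2.warpPerspective(im,M,(600,400),flags=cv2.INTER_CUBIC)
    cv2.imwrite(f"pics/rect_{n}.png",o)
    g=cv2.cvtColor(o,6).astype(int)
    if n=="c": print("row y=40,x -70..80 step4:",[(x,int(g[int((80-40)*2.5),int((x+120)*2.5)])) for x in range(-70,85,4)])
a=cv2.imread("pics/rect_p.png"); b=cv2.imread("pics/rect_c.png")
for o in (a,b):
    for x in range(-100,101,50): cv2.line(o,(int((x+120)*2.5),0),(int((x+120)*2.5),12),(0,255,0),1)
cv2.rectangle(a,(int(15*2.5),int(15*2.5)),(int(225*2.5),int(145*2.5)),(0,0,255),1)
cv2.imwrite("pics/rect.png",np.vstack([a,b])[:, :][0:800:1][:,:].copy() if 0 else cv2.resize(np.vstack([a[20:390],b[20:250]]),(600,600)))
```

```text
coupon 0.7 [233. 149.] [12.4 27.1] [49.8 39.1] 1.1 x -12.5 37.7
coupon 0.26 [182.  99.] [ 28.9 102.3] [37.  45.5] 75.2 x 4.2 54.9
fixture 0.86 [403. 278.] [  -7.8 -269.1] [99.5 30.7] 85.7 x -26.8 4.9
fixture 0.78 [257. 164.] [ 0.6 -2.1] [210.9 129.1] 0.3 x -104.7 106.3
row y=40,x -70..80 step4: [(-70, 145), (-66, 148), (-62, 143), (-58, 147), (-54, 144), (-50, 145), (-46, 144), (-42, 145), (-38, 147), (-34, 148), (-30, 114), (-26, 90), (-22, 147), (-18, 147), (-14, 158), (-10, 19), (-6, 23), (-2, 24), (2, 26), (6, 26), (10, 26), (14, 25), (18, 32), (22, 28), (26, 26), (30, 26), (34, 35), (38, 83), (42, 144), (46, 146), (50, 143), (54, 143), (58, 147), (62, 147), (66, 147), (70, 144), (74, 150), (78, 133), (82, 52)]
```

View pics/rect.png

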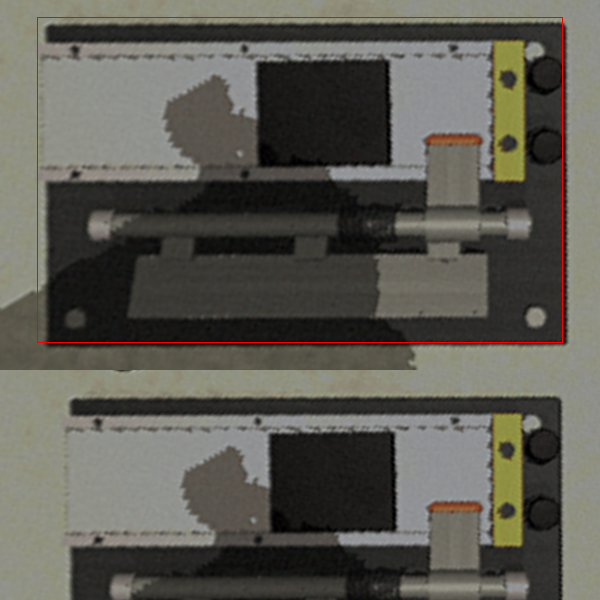

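The rectified view shows the plate about +1.5 mm in x and -1.8 mm in y from my estimate, so I correct for that. The coupon is then at about x=11, y=29. The hand will be turned 30° so that one tip meets the thumb bar and the other sits behind the coupon.

```bash
cat >> h.py <<'E'
F0=fw([1.5,-1.8,0])[0][:2]
PH=np.radians(30); Q=None
def Qh(): return quat([np.sin(PH),-np.cos(PH)])
def mid(px,py,tipz): # pusher tip centre -> TCP
    return fw([px+47.5*np.sin(PH),py-47.5*np.cos(PH),tipz-13])[0]
def F():  # force in fixture axes
    s=get_state(); return (Ro.from_euler('z',-YAW).apply(s["contact_force"])).round(1), s["tcp_pos"].round(4), round(s["time"],2)
E
python3 - <<'E'
from h import *
for z in (90,42,29):
  for px in (-34,16): assert ctrl.ik(mid(px,37,z),Qh()) is not None
ctrl.movep(mid(-34,37,90),Qh()); print(F())
ctrl.movel(mid(-34,37,55),max_speed=.1); f0=F(); print(f0)
for z in (49,46,43,40,37,34,31,29):
    ctrl.movel(mid(-34,37,z),max_speed=.05); print(z,*F())
im,d=vision.grab_frame("wrist"); i2,_=vision.grab_frame("scene")
cv2.imwrite("pics/p1.png",np.vstack([cv2.resize(im[60:290,130:390],(520,460)),]))
cv2.imwrite("pics/p1s.png",cv2.resize(i2[120:240,200:380],None,fx=4,fy=4,interpolation=2))
E
```

```text
(array([0.5, 0. , 0. ]), array([0.5218, 0.0666, 0.0779]), 4.52)
(array([ 0.2, -0.4,  0. ]), array([0.5212, 0.0662, 0.0426]), 5.02)
49 [0.2 0.1 0.2] [0.5208 0.0659 0.0361] 5.28
46 [ 0.6 -0.6 -0.6] [0.5207 0.0659 0.0329] 5.53
43 [-0.1 -1.3  2. ] [0.5211 0.0659 0.0301] 5.78
40 [ 0.5 -0.8  2.3] [0.5211 0.0659 0.027 ] 6.03
37 [ 0.9 -2.3  3.5] [0.521  0.066  0.0239] 6.28
34 [ 1.3 -0.4  4. ] [0.521  0.0663 0.021 ] 6.53
31 [1.  0.9 5.5] [0.5208 0.0668 0.0182] 6.78
29 [-0.6  3.1  6.2] [0.5207 0.0672 0.0164] 7.03
```

View pics/p1s.png

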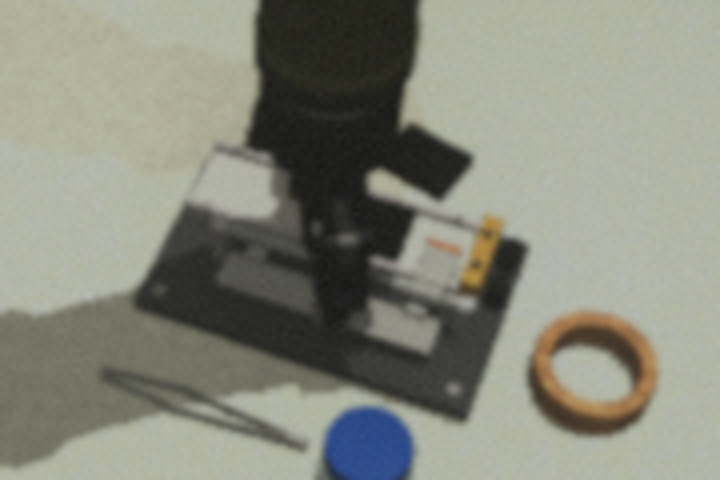

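View pics/p1.png

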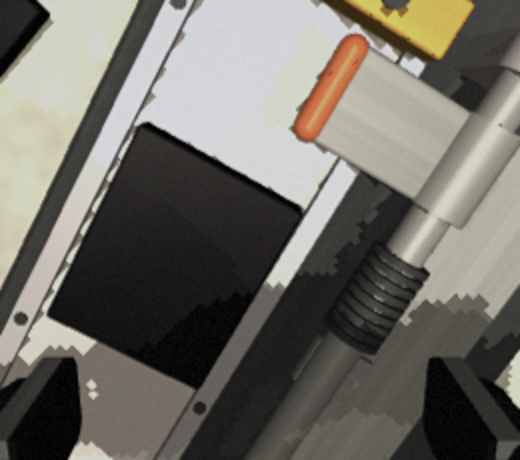

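The scene view shows the bar pressed under one finger. The wrist view shows the jaw raised and the coupon free ahead of the other fingertip, which is inside the channel. I'll push now.

Run:
```python
from h import *
for px in (-28,-20,-10,0,6,9):
    ctrl.movel(mid(px,37,28.5),max_speed=.03); print(px,*F())
ctrl.pause(.2); print(F())
for px in np.arange(10,17.1,1):
    ctrl.movel(mid(px,37,28.5),max_speed=.02); f=F(); print(px,*f)
    if f[0][0]<-9: break
ctrl.pause(.3); print(F())
im,d=vision.grab_frame("wrist"); cv2.imwrite("pics/p2.png",cv2.resize(im[60:290,130:390],(520,460)))
```

```text
-28 [-1.1  1.9  7.3] [0.5258 0.0675 0.0155] 7.48
-20 [-1.7 -1.2  5.6] [0.5334 0.0691 0.0154] 7.9
-10 [-1.4 -0.5  5.5] [0.5431 0.0716 0.0154] 8.38
0 [-1.8 -0.2  5.7] [0.5527 0.0743 0.0154] 8.87
6 [-1.6 -1.2  5.9] [0.5585 0.0758 0.0154] 9.22
9 [-2.8 -0.7  5. ] [0.5612 0.0765 0.0153] 9.47
(array([-2.2, -0.4,  4.4]), array([0.5612, 0.0765, 0.0154]), 9.67)
10.0 [-2.8 -1.2  5.3] [0.5619 0.0767 0.0153] 9.92
11.0 [-3.  -0.8  5.9] [0.5628 0.0769 0.0153] 10.17
12.0 [-2.8  1.   6.3] [0.5637 0.0772 0.0153] 10.42
13.0 [-2.7  0.   5.3] [0.5646 0.0775 0.0153] 10.67
14.0 [-3.6 -0.6  5.6] [0.5656 0.0777 0.0153] 10.92
15.0 [-4.2 -0.1  6.1] [0.5663 0.0779 0.0152] 11.17
16.0 [-5.7 -0.4  6.4] [0.5666 0.078  0.0151] 11.42
17.0 [-8.3 -0.3  8.8] [0.5668 0.078  0.015 ] 11.67
(array([-8.2, -1. ,  9. ]), array([0.5668, 0.078 , 0.015 ]), 11.97)
```

View pics/p2.png

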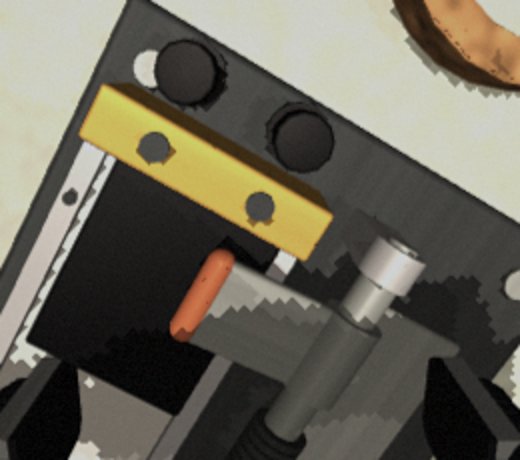

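The picture shows the coupon flush against the brass stop, with no bed visible between them, under the raised jaw. The push force also rose to 8 N as the hand stalled. I'll back off while still pressing, then release and move up clear.

Run:
```python
from h import *
ctrl.movel(mid(9,37,28.5),max_speed=.03); print(F())
ctrl.movel(mid(7,37,50),max_speed=.05); print(F())
ctrl.movel(mid(-20,37,130),max_speed=.12); 
ctrl.movel(mid(-35,37,215),max_speed=.15); print(F())
s=get_state(); im,d=vision.grab_frame("wrist"); C=cam("wrist",s)
for r in models.masks_of("wrist","coupon")[:3]:
    c=max(cv2.findContours(r["mask"].astype(np.uint8),0,1)[0],key=cv2.contourArea)[:,0].astype(float)
    w=ray(c,.034,C)[:,:2]-F0; f=Ro.from_euler('z',-YAW).apply(np.c_[w,0*w[:,0]])*1000
    print(round(r["p"],2),f[:,:2].min(0).round(1),f[:,:2].max(0).round(1))
p=proj(fw([50,20,30]),C)[0].astype(int); print(p)
y0,x0=max(p[1]-75,0),max(p[0]-100,0)
cv2.imwrite("pics/end.png",cv2.resize(im[y0:y0+150,x0:x0+200],None,fx=4,fy=4,interpolation=2))
```

```text
(array([ 0.8, -0.5,  5.1]), array([0.5627, 0.0772, 0.016 ]), 12.43)
(array([-0.2, -0.2,  0.1]), array([0.5601, 0.0766, 0.037 ]), 13.02)
(array([ 0.4,  0.6, -0. ]), array([0.5196, 0.0653, 0.2012]), 14.59)
0.9 [24.8  8.6] [75.  48.5]
0.71 [ -52.5 -108.8] [ 26.4 -91. ]
[264 108]
```

View pics/end.png

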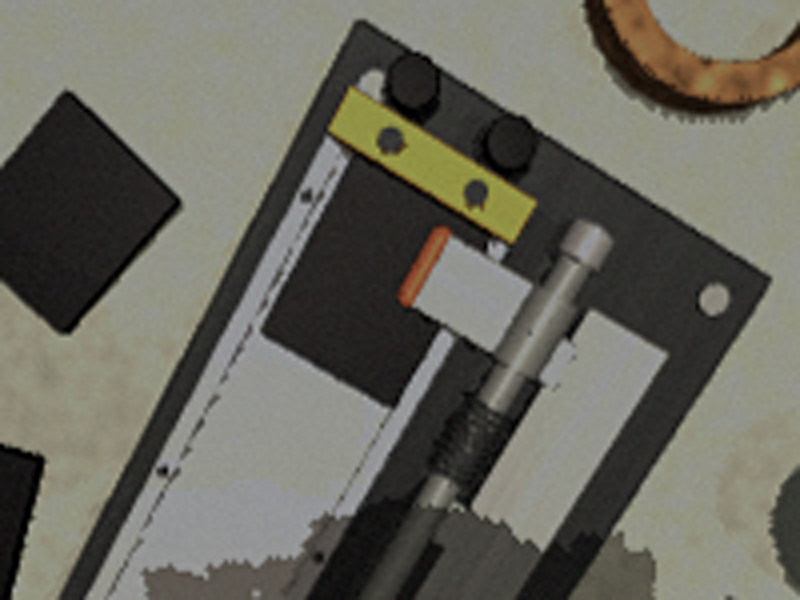

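The coupon is flush with the brass stop, measured at x 24.8 to 75.0 mm, and the jaw's copper nose at (425,265) rests on its margin. The hand is clear, so I'm handing in.

```bash
python3 -c "
from station import ticket
print(ticket.close_job())"
```

```text
the job is handed in; nothing more can be done
None
```

The coupon is home against the brass end stop with the clip sprung down on it, and I handed the job in at about 14.6 s on the robot clock. I turned the open hand 30°, pressed the thumb bar with one fingertip (about 6 N) and pushed the coupon along with the other. Then I backed off with the bar still pressed, released it, and moved up clear.

**Last checks:**
- **Coupon position:** the last wrist picture puts it at x 24.8 to 75.0 mm, so its centre is at about 50 mm. It shows no gap at the stop, and the push force had risen to 8 N there.
- **Clip and hand:** the jaw's nose rests on the coupon's margin. The force on the tool was about zero, with the hand about 200 mm up.
- **Disagreement:** the coupon mask's y range (8.6 to 48.5 mm) puts its centre at 28.6 mm. That is inside the allowed 26 to 34 mm, but the jaw covers part of that edge.
- **Not measured:** the clip angle and the jaw's force on the coupon were judged only from the pictures and the pressing height. I made no final measurement of the loose items. The hand stayed well away from them, and the pictures show none disturbed.

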